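Fetch the hemmed-in glass cell and restore the caddy

ROBOT

A 6-joint arm with a two-finger parallel gripper is mounted at the origin on a cart in front of the work surface, level with it; the furniture and walls round the work are solid. World frame = base frame: x ahead of the robot, y to its left, z up, the work surface at z = 0. Lengths are in m, angles in rad, forces in N, time in s.
With the tool pointing down it reaches from about 0.25 to 0.725 m from the base axis. Payload 4 kg.
Tool frame: the origin (TCP) lies at the very end of the fingers, on their centre line; the grasp point (between the pads) lies 19 mm behind it; z points along the fingers, y is the line along which they close (so a half turn about z gives the same grasp; the last joint's range is limited). The gripper opens to 85 mm and grips with 20 to 120 N. Pads are 22 mm wide; open, the fingers measure 114 mm over their backs; the gripper's body (76 mm by 85 mm) begins 54 mm behind the grasp point. The pads swing forward as they close: fully open they stand 13 mm farther back than shut.
Start: joints at [1.139, 0.241, 0.005, 1.335, 0, 1.571], TCP at [0.209, 0.454, 0.231] pointing down, gripper open.
Joint ranges: [-2.72, 2.72], [-1.05, 1.87], [-1.09, 1.28], [-1.99, 2.15], [-1.42, 1.44], [-3.14, 3.14]. Speed limits (rad/s): [2.79, 2.79, 3.14, 3.14, 3.14, 3.14].

INTERFACE

Orientations are given as a unit quaternion [x, y, z, w].
In Python, from workcell import telemetry, vision, workorder gives the robot as it stands.
- The arm moves only by the shell command python3 -m inch 'ROWS'. ROWS is JSON, a list of rows, each a list of 3 entries, a list of its own where there are three numbers: the turn, a rotation vector about the tool's x, y, z scaled (see below), then the shift along the tool's x, y, z scaled (see below), then the closure, from -1 (fully open) to 1 (shut). A call has 1 to 10 rows; each row shifts and turns the commanded pose from where the row before left it, along the tool's axes as they then stand; what a row does not reach is not made up. The controller multiplies each number of a shift by 0.3 m and each number of a turn by 360 degrees. A row lasts 1/12 s, in which the tool goes at most 41.7 mm and 7.16 degrees, less where a joint would pass 70% of its speed; a pose out of reach is approached as far as the arm can. A call with a number of a shift or a turn outside -1 to 1 is refused whole. A call with a gripper value outside its range is refused whole. The fingers move at their own pace and stop on an object; the grip force is fixed at half the most. Time passes only in rows, so rows that do not move let the fingers close. It gives the time, the measured TCP pose, the force, the opening and the grip force at its end, in the units of the state.
- telemetry.get_obs(): the state, without advancing time (a new reading comes with each control period).
- vision.camera(name): name is "scene" or "top" or "wrist"; returns a dict with "img" (480x640x3 uint8, red, green, blue), "fov_y" (degrees; the focal length in pixels is half the picture's height over the tangent of half this angle, whatever the lens; pixels are square), "cx", "cy" (the principal point, pixels), "pose" (4x4, takes a point from camera to world coordinates). Camera axes: x right, y up, looking along -z (the intrinsics and any distortion apply to the point x, -y, -z); pixel columns grow to the right and rows downward; lengths in m; the calibration is good to about 2 mm. A picture is of the moment at which its call begins. There is no depth.
- workorder.job_done(): hands the job in; it is judged then, once.
The state is a dict: "clock": time; "joint_pos": joint angles; "joint_vel": joint speeds; "tau": joint torques, N m; "eef_pos": TCP position; "tool_rot": TCP orientation; "ft_force": force on the tool from outside, world axes, zero at the start; "ft_torque": the same for the moment, N m; "grip_width": finger opening in m; "grasp_force": force on a finger pad.
Only numpy, scipy, OpenCV 4.12 (cv2) and the standard library are available. Lean on these libraries where they do the work, as an engineer would, in place of code of your own. Each camera call takes 0.05 s, during which the arm holds its last target. There are 200 camera calls.

TASK

The square glass cell is needed on the cell stand, but on the grey caddy it is hemmed in by an amber bottle and two vials. First clear the bottle and both vials on to the small grey mat, standing upright and all three there together; then set the cell on the stand, flat inside its raised rim; only then put the bottle and the vials back on the caddy, each on the very spot where it stood at the start. Never let any of these four tip over, and do not disturb the two small dropper bottles.

Things in the scene. Friction and masses are not known exactly. Their poses are not given: they have to be found in the camera images.
- cell: the square glass cell: a clear open-topped box, 36 x 36 mm and 42 mm high, walls 3 mm, about 60 g; origin at the centre of its underside, z up, x and y square to its walls. It starts at the back of the caddy, in front of the back wall. Take it across by two outer walls that face away from each other
- bottle: amber glass sample bottle with a white cap, round, 51 mm across, 109 mm high, straight body up to about 70 mm, about 170 g; origin at the centre of its underside, z up
- capped_vial: slim clear or whitish vial with a wide white cap, round, body 26 mm and cap 28 mm across, 92 mm high, about 34 g; origin at the centre of its underside, z up
- open_vial: slim clear or whitish vial without a cap, its threaded neck bare, round, 26 mm across, 89 mm high, about 34 g; origin at the centre of its underside, z up
- caddy: fixed grey shallow tray; its x points to its back wall, y left, origin at counter level. Spans x -56..85, y -86..86 mm; floor 6 mm up, front open, side cheeks 22 mm high at x 45..85, back wall 35 mm high from x = 80. The cell starts near (47, 0); bottle and vials, in any order, on circles at (-22, 0), (15, 48), (15, -48) mm: grip them along x, the cell then along y
- mat: grey set-down mat with a dark border stripe, fixed, 120 mm (its x) by 170 mm (its y), 4 mm thick; origin under its centre on the counter, its top at z = 4 mm. All three things fit in a row along its y, 55 mm apart
- stand: cell stand, fixed: a square aluminium plate 72 x 72 mm, its top face 8 mm above the counter, with a dark raised square rim 52 mm wide inside, 62 mm outside, 12.5 mm above the counter; origin under its centre on the counter, x and y along its sides. The cell may stand any way round inside the rim
- dropper_a: small white dropper bottle with a red cap, 31 mm across, 62 mm high, a bystander on the counter; origin at the centre of its underside
- dropper_b: small white dropper bottle with a blue cap, 31 mm across, 62 mm high, a bystander on the counter; origin at the centre of its underside

How it is judged:
On the way, in this order (a step that is already met when the one before it is completed fails the run):
1. the bottle and both vials stand upright on the mat together, released (x of bottle in the frame of mat between -0.06 and 0.06 m and y of bottle in the frame of mat between -0.085 and 0.085 m and z of bottle in the frame of mat between 0.001 and 0.008 m and linear speed of each of bottle, capped_vial, open_vial below 0.02 m/s and contact force between the fingers and bottle below 0.1 N and angle between each of bottle, capped_vial, open_vial's own z axis and vertical below 0.12 rad and x of capped_vial in the frame of mat between -0.06 and 0.06 m and y of capped_vial in the frame of mat between -0.085 and 0.085 m and z of capped_vial in the frame of mat between 0.001 and 0.008 m and contact force between the fingers and capped_vial below 0.1 N and x of open_vial in the frame of mat between -0.06 and 0.06 m and y of open_vial in the frame of mat between -0.085 and 0.085 m and z of open_vial in the frame of mat between 0.001 and 0.008 m and contact force between the fingers and open_vial below 0.1 N), for 0.2 s.
2. the cell stands inside the rim of the stand, released, while the bottle and both vials are still on the mat (all of step 1 and horizontal distance between cell and stand below 0.012 m and z of cell in the frame of stand between 0.005 and 0.0105 m and linear speed of cell below 0.02 m/s and contact force between the fingers and cell below 0.1 N and angle between cell's own z axis and vertical below 0.12 rad), for 0.2 s.
At the end, for the whole second after the job is handed in: The cell stands flat inside the stand's rim (centre within 12 mm of the stand's centre); the amber bottle, the capped vial and the open vial each stand upright on the caddy within 15 mm of where that one stood at the start; all are released and at rest (horizontal distance between cell and stand below 0.012 m and z of cell in the frame of stand between 0.005 and 0.0105 m and linear speed of each of cell, bottle, capped_vial, open_vial below 0.02 m/s and contact force between the fingers and cell below 0.1 N and angle between each of cell, bottle, capped_vial, open_vial's own z axis and vertical below 0.12 rad and distance of each of bottle, capped_vial, open_vial from where it was at the start of the episode below 0.015 m and contact force between the fingers and bottle below 0.1 N and contact force between the fingers and capped_vial below 0.1 N and contact force between the fingers and open_vial below 0.1 N); the robot touches nothing.
It fails at once if the cell, the bottle or a vial is tipped over (more than 45 degrees) (angle between any of bottle, capped_vial, open_vial, cell's own z axis and vertical above 0.8 rad).
It fails at once if a dropper bottle is disturbed (moved more than 20 mm) (distance of any of dropper_a, dropper_b from where it was at the start of the episode above 0.02 m).
It also fails if it takes over 144 s, if anything falls off the work surface, if the arm or the gripper's body presses on something with over 40 N, if the wrist force passes 120 N, or if a joint passes its speed limit or range.

## Working session

There is one attempt and no reset: what is moved stays moved. The work goes in short steps, Python scripts to look and compute and a shell command to move; the robot and the scene stay as the last step left them, time stands still between calls to the robot, and variables do not carry over. Pictures are saved under pics/ and viewed, at most 14 in all, crops included, and the job is handed in when it is done.

```bash
mkdir -p pics; ls; python3 - <<'E'
from workcell import telemetry, vision
import cv2,numpy as np
np.set_printoptions(precision=4,suppress=True)
o=telemetry.get_obs(); print({k:np.round(v,3) for k,v in o.items()})
for n in ["scene","top"]:
    c=vision.camera(n); cv2.imwrite(f"pics/{n}0.png",c["img"][:,:,::-1])
    print(n,{k:v for k,v in c.items() if k!="img"})
E
```

```text
pics
{'clock': np.float64(0.0), 'joint_pos': array([1.139, 0.241, 0.004, 1.335, 0.   , 1.571]), 'joint_vel': array([ 0.001,  0.001, -0.001, -0.001,  0.002, -0.   ]), 'tau': array([  0.001, -37.232,  25.241,   0.017,   0.   ,  -0.   ]), 'eef_pos': array([0.209, 0.454, 0.23 ]), 'tool_rot': array([ 0.214,  0.977, -0.001, -0.   ]), 'ft_force': array([0.404, 0.033, 0.615]), 'ft_torque': array([ 0.02 , -0.048, -0.023]), 'grasp_force': np.float64(0.0), 'grip_width': np.float64(0.086)}
scene {'fov_y': 53.28794620397724, 'cx': 313.1756926633559, 'cy': 239.00054596417374, 'pose': array([[ 0.8122,  0.2771, -0.5134,  0.1389],
       [-0.5829,  0.4224, -0.6941, -0.7137],
       [ 0.0245,  0.863 ,  0.5046,  0.4826],
       [ 0.    ,  0.    ,  0.    ,  1.    ]])}
top {'fov_y': 45.34841946192745, 'cx': 312.25689668283195, 'cy': 240.65223092079933, 'pose': array([[-0.0134,  0.9839, -0.178 ,  0.4033],
       [-0.9994, -0.019 , -0.0295, -0.1183],
       [-0.0324,  0.1775,  0.9836,  0.9564],
       [ 0.    ,  0.    ,  0.    ,  1.    ]])}
```

View pics/top0.png

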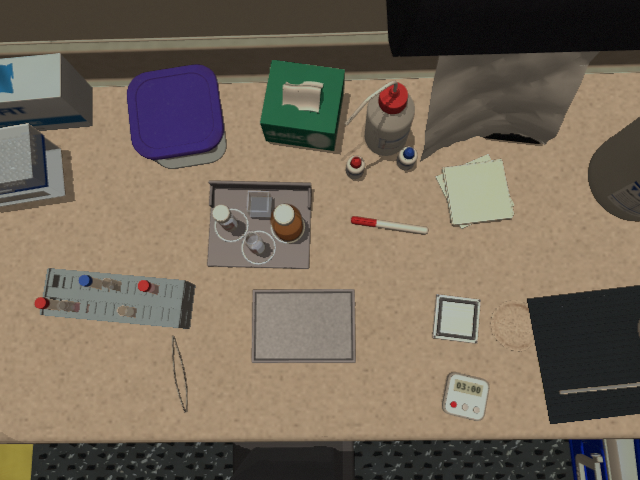

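View pics/scene0.png

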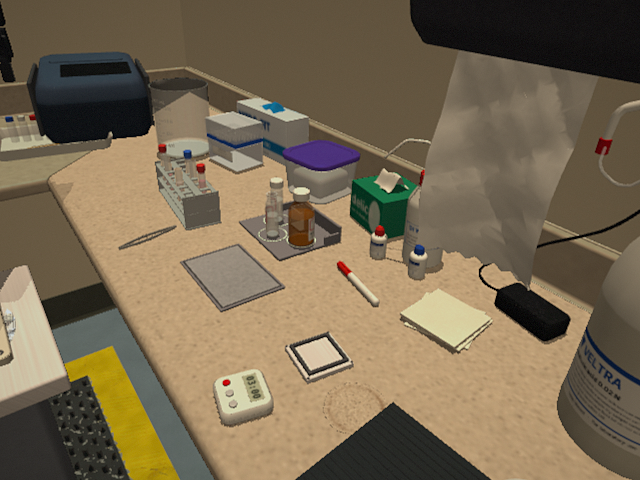

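The top view has the caddy at about (208–312, 182–268), with the capped vial on the left, the open vial at the front middle and the bottle on the right. The cell is at (259, 205), the mat at (252–356, 290–362), the stand at about (457, 318) and the droppers at (356, 165) and (408, 156). The scene view agrees.

```bash
cat > h.py <<'E'
import numpy as np,cv2
from workcell import telemetry,vision
np.set_printoptions(precision=4,suppress=True)
def ray(c,u,v):
    f=240/np.tan(np.radians(c["fov_y"])/2)
    d=np.array([(u-c["cx"])/f,-(v-c["cy"])/f,-1.]); P=c["pose"]
    return P[:3,3],P[:3,:3]@d
def onz(c,u,v,z):
    o,d=ray(c,u,v); return (o+d*(z-o[2])/d[2])[:2]
def proj(c,p):
    f=240/np.tan(np.radians(c["fov_y"])/2); P=c["pose"]; q=P[:3,:3].T@(np.array(p)-P[:3,3])
    return np.array([c["cx"]+f*q[0]/-q[2], c["cy"]-f*q[1]/-q[2]])
E
python3 - <<'E'
from h import *
c=vision.camera("top"); i=c["img"][:,:,::-1]
a=cv2.resize(i[175:275,195:325],None,fx=5,fy=5,interpolation=cv2.INTER_CUBIC)
b=cv2.resize(i[280:370,245:365],None,fx=2.5,fy=2.5)
d=cv2.resize(i[285:350,425:490],None,fx=4,fy=4)
cv2.imwrite("pics/c1.png",a)
# mat & stand: minAreaRect by dark border contours
g=cv2.cvtColor(i,cv2.COLOR_BGR2GRAY)
hsv=cv2.cvtColor(i,cv2.COLOR_BGR2HSV)
def rect(m,x0,y0,x1,y1,z,n):
    k=np.zeros_like(m);k[y0:y1,x0:x1]=m[y0:y1,x0:x1]
    cs,_=cv2.findContours(k,cv2.RETR_EXTERNAL,cv2.CHAIN_APPROX_NONE)
    q=max(cs,key=cv2.contourArea); bx=cv2.boxPoints(cv2.minAreaRect(q))
    w=np.array([onz(c,*p,z) for p in bx]);print(n,bx.round(1).tolist(),w.tolist(),'ctr',w.mean(0),'sides',np.linalg.norm(w-np.roll(w,1,0),axis=1))
lowS=((hsv[:,:,1]<45)*255).astype(np.uint8)
rect(lowS,243,280,366,372,.004,'mat')
rect(lowS,200,175,320,275,.006,'caddy')
rect(((g<90)*255).astype(np.uint8),428,288,488,350,.0125,'rim')
for n,lo,hi,x0,y0,x1,y1,z in [('dropA',0,8,340,145,375,175,.062),('dropB',100,130,395,140,422,170,.062)]:
    m=(hsv[:,:,0]>=lo)&(hsv[:,:,0]<=hi)&(hsv[:,:,1]>140); ys,xs=np.nonzero(m[y0:y1,x0:x1]); print(n,xs.mean()+x0,ys.mean()+y0,onz(c,xs.mean()+x0,ys.mean()+y0,z))
E
```

```text
mat [[252.0, 289.0], [354.0, 289.0], [354.0, 362.0], [252.0, 362.0]] [[0.4958174222188906, 0.011825108439032991], [0.49302171635788744, -0.15778181843726616], [0.37468638546731503, -0.154670524640253], [0.3767503001675718, 0.011194429029067324]] ctr [ 0.4351 -0.0724] sides [0.1191 0.1696 0.1184 0.1659]
caddy [[206.6999969482422, 265.6000061035156], [209.0, 180.10000610351562], [310.8999938964844, 182.89999389648438], [308.5, 268.3999938964844]] [[0.5361598402336596, 0.0881442579397501], [0.6849424456317332, 0.08696898287131406], [0.6759738385696541, -0.08870163485170335], [0.5284208505574451, -0.08287647158638219]] ctr [0.6064 0.0009] sides [0.1712 0.1488 0.1759 0.1477]
rim [[434.79998779296875, 334.79998779296875], [439.29998779296875, 297.20001220703125], [478.5, 301.8999938964844], [474.0, 339.5]] [[0.41625368873919033, -0.28549150126510536], [0.4765603473868222, -0.29588021858958435], [0.46793611463208523, -0.3586366327339936], [0.4079410848894752, -0.3475885271626681]] ctr [ 0.4422 -0.3219] sides [0.0627 0.0612 0.0633 0.061 ]
dropA 355.56666666666666 162.16666666666666 [ 0.693  -0.1633]
dropB 408.49411764705883 153.18823529411765 [ 0.7061 -0.2492]
```

View pics/c1.png

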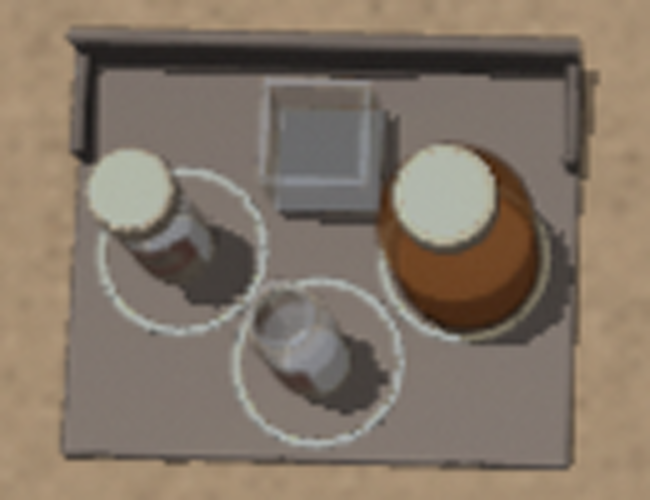

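The crop shows the capped vial's cap at crop (130,190), the open vial's mouth at (288,318), the bottle's cap at (445,195) and the cell's rim spanning (262..373, 80..186). The circles are at (182,252), (318,362) and (464,255).

```bash
python3 - <<'E'
from h import *
c=vision.camera("top"); s=vision.camera("scene")
I=lambda x,y:((x+.5)/5-.5+195,(y+.5)/5-.5+175)
fl=onz(c,*I(64,458),.006); fr=onz(c,*I(572,467),.006)
y=(fl-fr)/np.linalg.norm(fl-fr); x=np.array([y[1],-y[0]]); print('len',np.linalg.norm(fl-fr),'yaw',np.degrees(np.arctan2(x[1],x[0])))
O=(fl+fr)/2+x*.056; print('origin',O)
for n,p in [('capv',(15,48)),('openv',(-22,0)),('bott',(15,-48)),('cell',(47,0))]: print('nominal',n,O+x*p[0]/1e3+y*p[1]/1e3)
for n,p,z in [('capv circ',(182,252),.006),('open circ',(318,362),.006),('bott circ',(464,255),.006),('capv',(130,190),.098),('openv',(288,318),.095),('bott',(445,195),.115),('cell',(317,133),.048),('cTL',(262,80),.048),('cTR',(373,80),.048),('cBR',(373,186),.048),('cBL',(262,187),.048)]:
    w=onz(c,*I(*p),z); print(n,w,'scene px',proj(s,[*w,z]))
a=cv2.resize(s["img"][170:270,230:350,::-1],None,fx=5,fy=5,interpolation=cv2.INTER_CUBIC); cv2.imwrite("pics/s1.png",a)
E
```

```text
len 0.17072378825412227 yaw -2.034615804609198
origin [ 0.5881 -0.0004]
nominal capv [0.6048 0.0471]
nominal openv [0.5661 0.0004]
nominal bott [ 0.6014 -0.0489]
nominal cell [ 0.6351 -0.0021]
capv circ [0.605  0.0479] scene px [276.5978 220.2273]
open circ [0.5663 0.0014] scene px [272.4027 234.3996]
bott circ [ 0.6021 -0.048 ] scene px [301.1715 239.9044]
capv [0.6054 0.0482] scene px [276.0264 179.7684]
openv [ 0.5648 -0.0005] scene px [271.4375 194.3961]
bott [ 0.5978 -0.0505] scene px [300.7227 190.1138]
cell [ 0.6349 -0.0033] scene px [302.3136 208.0934]
cTL [0.6532 0.0149] scene px [304.615  202.6209]
cTR [ 0.6524 -0.0216] scene px [314.625  209.4167]
cBR [ 0.6168 -0.0216] scene px [300.0151 213.8382]
cBL [0.6172 0.0147] scene px [290.1125 206.8893]
```

View pics/s1.png

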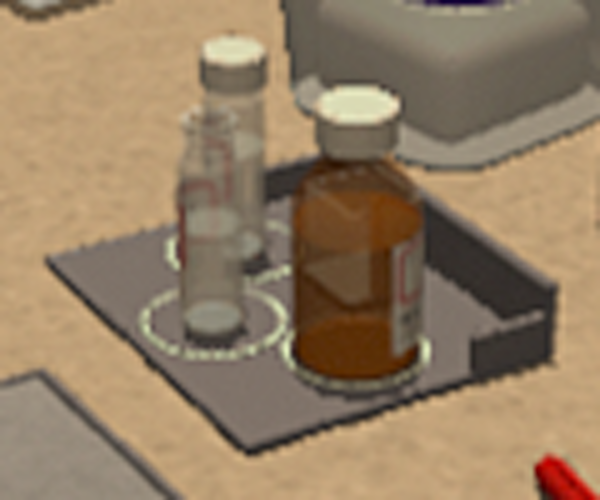

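The measurements are consistent: the front edge comes out at 171 mm against 172, the caps sit over their circles, and the scene reprojection agrees. First I turn the tool so it closes along the caddy's x.

```bash
cat >> h.py <<'E'
from scipy.spatial.transform import Rotation as Ro
def go(x,y,z,yaw=None):
    "print scaled turn about tool z and shift in tool axes (shift valid if no turn), yaw=angle of tool y axis, deg"
    o=telemetry.get_obs(); R=Ro.from_quat(o["tool_rot"]).as_matrix()
    a=np.degrees(np.arctan2(R[1,1],R[0,1])); d=R.T@(np.array([x,y,z])-o["eef_pos"])
    print('t',round(float(o["clock"]),2),'pos',o["eef_pos"],'yaw',round(a,2),'tilt',R[:,2],'w',round(float(o["grip_width"]),4),'F',o["ft_force"],'j6',o["joint_pos"][5])
    if yaw is not None: print('turnz total',-((yaw-a+180)%360-180)/360)
    print('shift total',d/.3)
E
python3 -m inch '[[[0,0,0.0186],[0,0,0],-1],[[0,0,0.0186],[0,0,0],-1],[[0,0,0.0186],[0,0,0],-1],[[0,0,0.0186],[0,0,0],-1],[[0,0,0.0186],[0,0,0],-1],[[0,0,0.0186],[0,0,0],-1],[[0,0,0.0186],[0,0,0],-1],[[0,0,0.0186],[0,0,0],-1],[[0,0,0.0186],[0,0,0],-1],[[0,0,0.0186],[0,0,0],-1]]'
python3 -c "
from h import *
go(.6,-.0495,.2,-1.7)"
```

```text
clock: 1.08
eef_pos: [0.2092, 0.454, 0.2311]
tool_rot: [0.72, 0.694, -0.0, 0.0]
ft_force: [-0.9, -0.1, -0.7]
grip_width: 0.0856
grasp_force: 0.0
t 1.08 pos [0.2092 0.454  0.2311] yaw -2.03 tilt [-0.0002 -0.0004 -1.    ] w 0.0856 F [-0.9275 -0.0795 -0.7172] j6 2.7452544444254015
turnz total -0.0009172435774612747
shift total [-1.6311  1.3614  0.1042]
```

```bash
for k in 1 2; do python3 -m inch '[[[0,0,0],[-0.0815,0.068,0],-1],[[0,0,0],[-0.0815,0.068,0],-1],[[0,0,0],[-0.0815,0.068,0],-1],[[0,0,0],[-0.0815,0.068,0],-1],[[0,0,0],[-0.0815,0.068,0],-1],[[0,0,0],[-0.0815,0.068,0],-1],[[0,0,0],[-0.0815,0.068,0],-1],[[0,0,0],[-0.0815,0.068,0],-1],[[0,0,0],[-0.0815,0.068,0],-1],[[0,0,0],[-0.0815,0.068,0],-1]]' >/dev/null; done
python3 -c "
from h import *
go(.6,-.0495,.1,-1.7)
c=vision.camera('wrist');cv2.imwrite('pics/w1.png',c['img'][:,:,::-1])
for n,p in [('bottle',(.6,-.0495,.115)),('capv',(.605,.048,.098)),('open',(.5655,.0005,.095)),('cell',(.635,-.003,.048))]: print(n,proj(c,p))"
```

```text
t 2.75 pos [ 0.6032 -0.0482  0.231 ] yaw -1.71 tilt [-0.0004  0.0001 -1.    ] w 0.0854 F [1.1582 0.0078 0.7158] j6 1.5208711019098542
turnz total -3.2740243029631225e-05
shift total [-0.0046 -0.0103  0.4368]
bottle [308.5077 237.669 ]
capv [311.0747  94.1481]
open [259.4141 165.6678]
cell [348.951  160.0812]
```

View pics/w1.png

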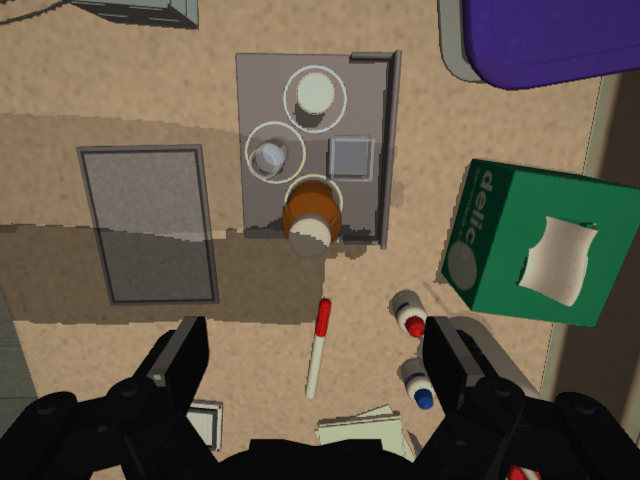

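The wrist view has the bottle's cap at (310,236) as predicted, the capped vial at (316,92), the open vial at about (268,158) and the cell at (351,158). I zoom in on the vials, which are off by a few pixels.

```bash
python3 -c "
from h import *
i=cv2.imread('pics/w1.png');cv2.imwrite('pics/w1c.png',cv2.resize(i[50:250,230:400],None,fx=3,fy=3,interpolation=cv2.INTER_CUBIC))
c=vision.camera('wrist')
for p in [(316,92),(268,158)]:
  print(onz(c,*p,.098 if p[0]>300 else .095))
print(proj(c,(.605,.048,.006)),proj(c,(.566,.001,.006)),proj(c,(.602,-.048,.006)))"
```

```text
[0.6123 0.0438]
[0.5761 0.0007]
[307.2797  92.3351] [268.203  147.1977] [308.3235 196.787 ]
```

View pics/w1c.png

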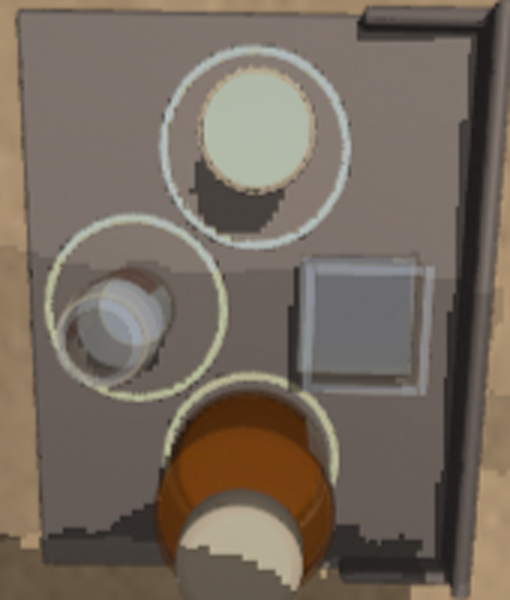

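The crop shows each vial's base at its circle's centre, and the offsets are just viewing lag. I descend on the bottle.

```bash
python3 -m inch '[[[0,0,0],[-0.002,-0.01,0.06],-1],[[0,0,0],[0,0,0.08],-1],[[0,0,0],[0,0,0.08],-1],[[0,0,0],[0,0,0.08],-1],[[0,0,0],[0,0,0.08],-1],[[0,0,0],[0,0,0.07],-1],[[0,0,0],[0,0,0.05],-1],[[0,0,0],[0,0,0],-1],[[0,0,0],[0,0,0],-1]]' | head -2;  python3 -c "
from h import *
go(.6,-.0495,.047,-1.7)
c=vision.camera('wrist');cv2.imwrite('pics/w2.png',c['img'][:,:,::-1])"
```

```text
clock: 3.6
eef_pos: [0.5984, -0.0468, 0.0805]
t 3.6 pos [ 0.5984 -0.0468  0.0805] yaw -1.67 tilt [-0.0027  0.0003 -1.    ] w 0.0852 F [-0.0015  0.049   0.6754] j6 1.5219533690887743
turnz total 7.833694361533756e-05
shift total [-0.009   0.0057  0.1118]
```

View pics/w2.png

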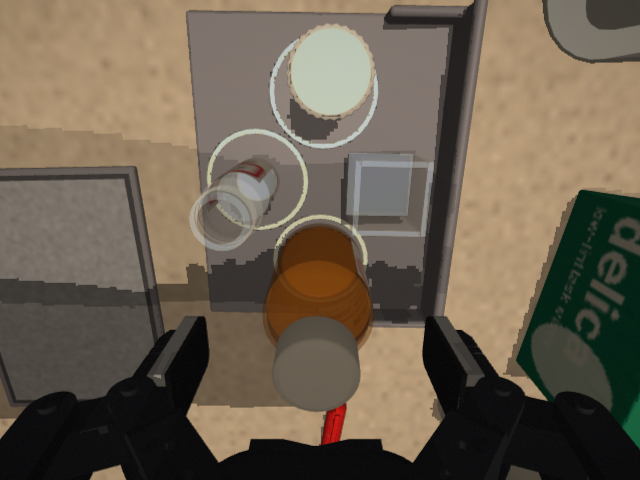

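The bottle's cap at (317,365) is centred between the pads (midpoint 315). I finish the descent.

```bash
python3 -m inch '[[[0,0,0],[-0.009,0.003,0.03],-1],[[0,0,0],[0,0,0.03],-1],[[0,0,0],[0,0,0.03],-1],[[0,0,0],[0,0,0.02],-1],[[0,0,0],[0,0,0],-1],[[0,0,0],[0,0,0],-1]]';  python3 -m inch '[[[0,0,0],[0,0,0],1],[[0,0,0],[0,0,0],1],[[0,0,0],[0,0,0],1],[[0,0,0],[0,0,0],1],[[0,0,0],[0,0,0],1],[[0,0,0],[0,0,0],1],[[0,0,0],[0,0,0],1],[[0,0,0],[0,0,0],1]]'
```

```text
clock: 4.15
eef_pos: [0.5998, -0.05, 0.0475]
tool_rot: [0.718, 0.697, -0.001, -0.001]
ft_force: [-0.6, 0.4, 0.4]
grip_width: 0.0853
grasp_force: 0.0
clock: 4.82
eef_pos: [0.6007, -0.05, 0.0492]
tool_rot: [0.718, 0.697, 0.0, 0.0]
ft_force: [-1.8, 0.9, 6.3]
grip_width: 0.0483
grasp_force: 62.3
```

A width of 48 mm with an upward force means the pads sit on the shoulder, so I release, go 4 mm lower and regrip.

```bash
python3 -m inch '[[[0,0,0],[0,0,0],-1],[[0,0,0],[0,0,0],-1],[[0,0,0],[0,0,0],-1],[[0,0,0],[0,0,0],-1],[[0,0,0],[0,0,0.007],-1],[[0,0,0],[0,0,0.007],-1],[[0,0,0],[0,0,0],-1],[[0,0,0],[0,0,0],-1]]';  python3 -m inch '[[[0,0,0],[0,0,0],1],[[0,0,0],[0,0,0],1],[[0,0,0],[0,0,0],1],[[0,0,0],[0,0,0],1],[[0,0,0],[0,0,0],1],[[0,0,0],[0,0,0],1],[[0,0,0],[0,0,0],1],[[0,0,0],[0,0,0],1]]'
```

```text
clock: 5.48
eef_pos: [0.6001, -0.05, 0.0437]
tool_rot: [0.718, 0.697, -0.0, -0.0]
ft_force: [-0.5, -0.1, -0.8]
grip_width: 0.0858
grasp_force: 0.0
clock: 6.15
eef_pos: [0.6006, -0.05, 0.0446]
tool_rot: [0.718, 0.697, 0.0, 0.0]
ft_force: [-2.4, -0.1, 5.5]
grip_width: 0.0483
grasp_force: 62.6
```

Same width at the lower grip, so it is simply the body, and the upward force comes from the swinging pads. I lift.

```bash
python3 -m inch '[[[0,0,0],[0,0,-0.02],1],[[0,0,0],[0,0,-0.04],1],[[0,0,0],[0,0,-0.07],1],[[0,0,0],[0,0,-0.08],1],[[0,0,0],[0,0,-0.08],1],[[0,0,0],[0,0,-0.08],1],[[0,0,0],[0,0,-0.06],1],[[0,0,0],[0,0,0],1]]'; python3 -c "
from h import *
go(.434,-.129,.17,-1.2)
c=vision.camera('scene');cv2.imwrite('pics/s2.png',c['img'][100:300,200:400,::-1])"
```

```text
clock: 6.82
eef_pos: [0.6028, -0.0502, 0.1774]
tool_rot: [0.718, 0.697, 0.003, 0.003]
ft_force: [1.1, 0.5, 0.4]
grip_width: 0.0483
grasp_force: 62.2
t 6.82 pos [ 0.6028 -0.0502  0.1774] yaw -1.7 tilt [ 0.0076 -0.0006 -1.    ] w 0.0483 F [1.1433 0.5248 0.352 ] j6 1.517355985661423
turnz total -0.0013912856765784908
shift total [-0.2792 -0.5548  0.0207]
```

View pics/s2.png

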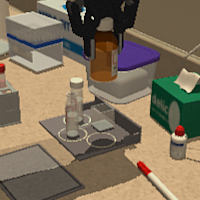

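The bottle is held upright and clear of the others. I carry it over the mat.

```bash
python3 -m inch '[[[0,0,0],[-0.028,-0.0555,0],1],[[0,0,0],[-0.028,-0.0555,0],1],[[0,0,0],[-0.028,-0.0555,0],1],[[0,0,0],[-0.028,-0.0555,0],1],[[0,0,0],[-0.028,-0.0555,0],1],[[0,0,0],[-0.028,-0.0555,0],1],[[0,0,0],[-0.028,-0.0555,0],1],[[0,0,0],[-0.028,-0.0555,0],1],[[0,0,0],[-0.028,-0.0555,0],1],[[0,0,0],[-0.028,-0.0555,0],1]]'>/dev/null; python3 -m inch '[[[0,0,0],[0,0,0],1],[[0,0,0],[0,0,0.04],1],[[0,0,0],[0,0,0.08],1],[[0,0,0],[0,0,0.08],1],[[0,0,0],[0,0,0.08],1],[[0,0,0],[0,0,0.06],1],[[0,0,0],[0,0,0.04],1],[[0,0,0],[0,0,0.02],1],[[0,0,0],[0,0,0],1],[[0,0,0],[0,0,0],1]]'; python3 -c "
from h import *
go(.434,-.129,.0426,-1.2)"
```

```text
clock: 8.53
eef_pos: [0.4311, -0.1288, 0.0525]
tool_rot: [0.717, 0.697, -0.0, -0.001]
ft_force: [-0.0, 0.2, -0.9]
grip_width: 0.0482
grasp_force: 62.4
t 8.53 pos [ 0.4311 -0.1288  0.0525] yaw -1.69 tilt [-0.0014  0.0005 -1.    ] w 0.0482 F [-0.0086  0.2349 -0.9133] j6 1.3099454426972337
turnz total -0.0013609681832562615
shift total [-0.0004  0.0096  0.0331]
```

```bash
python3 -m inch '[[[0,0,0],[0,0.005,0.012],1],[[0,0,0],[0,0.005,0.01],1],[[0,0,0],[0,0,0.006],1],[[0,0,0],[0,0,0.003],1],[[0,0,0],[0,0,0],1],[[0,0,0],[0,0,0],1]]'|head -4; python3 -m inch '[[[0,0,0],[0,0,0.003],1],[[0,0,0],[0,0,0],1],[[0,0,0],[0,0,0],1]]' | head -4
```

```text
clock: 9.03
eef_pos: [0.4345, -0.1292, 0.044]
tool_rot: [0.718, 0.697, 0.0, 0.0]
ft_force: [0.7, -0.6, -1.0]
clock: 9.28
eef_pos: [0.4344, -0.1291, 0.043]
tool_rot: [0.718, 0.697, 0.0, 0.0]
ft_force: [-0.0, 0.4, -1.9]
```

```bash
for k in 1 2; do python3 -m inch '[[[0,0,0],[0,0,0.003],1],[[0,0,0],[0,0,0],1],[[0,0,0],[0,0,0],1]]' | sed -n '2p;4p'; done
```

```text
eef_pos: [0.4345, -0.1292, 0.0425]
ft_force: [-2.6, -0.2, 4.1]
eef_pos: [0.4345, -0.1292, 0.0425]
ft_force: [-4.4, 1.4, 12.8]
```

Contact on the mat. I release and rise.

```bash
python3 -m inch '[[[0,0,0],[0,0,-0.003],-1],[[0,0,0],[0,0,0],-1],[[0,0,0],[0,0,0],-1],[[0,0,0],[0,0,0],-1],[[0,0,0],[0,0,0],-1],[[0,0,0],[0,0,-0.05],-1],[[0,0,0],[0,0,-0.1],-1],[[0,0,0],[0,0,-0.12],-1],[[0,0,0],[0,0,-0.12],-1],[[0,0,0],[0,0,-0.12],-1]]'>/dev/null; python3 -c "
from h import *
go(.605,.048,.22)
c=vision.camera('top');cv2.imwrite('pics/t2.png',cv2.resize(c['img'][170:380,190:370,::-1],None,fx=2.5,fy=2.5))"
```

```text
t 10.62 pos [ 0.4339 -0.129   0.1962] yaw -1.7 tilt [-0.001   0.0003 -1.    ] w 0.0854 F [ 1.6711 -0.8225  0.1082] j6 1.31156214758415
shift total [ 0.6065  0.5525 -0.0796]
```

View pics/t2.png

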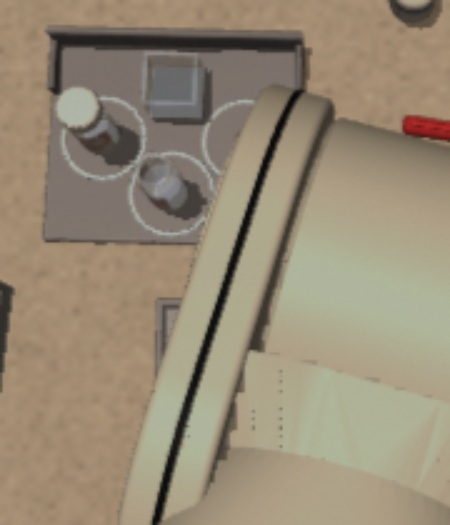

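The arm hides the mat, and the vials and the cell are unmoved. On to the capped vial.

```bash
python3 -m inch '[[[0,0,0],[0.0607,0.0553,0],-1],[[0,0,0],[0.0607,0.0553,0],-1],[[0,0,0],[0.0607,0.0553,0],-1],[[0,0,0],[0.0607,0.0553,0],-1],[[0,0,0],[0.0607,0.0553,0],-1],[[0,0,0],[0.0607,0.0553,0],-1],[[0,0,0],[0.0607,0.0553,0],-1],[[0,0,0],[0.0607,0.0553,0],-1],[[0,0,0],[0.0607,0.0553,0],-1],[[0,0,0],[0.0607,0.0553,0],-1]]'>/dev/null; python3 -m inch '[[[0,0,0],[0,0,0],-1],[[0,0,0],[0,0,0.08],-1],[[0,0,0],[0,0,0.08],-1],[[0,0,0],[0,0,0.08],-1],[[0,0,0],[0,0,0.06],-1],[[0,0,0],[0,0,0],-1],[[0,0,0],[0,0,0],-1],[[0,0,0],[0,0,0],-1]]'>/dev/null; python3 -c "
from h import *
go(.605,.048,.036)
c=vision.camera('wrist');cv2.imwrite('pics/w3.png',c['img'][:,:,::-1])"
```

```text
t 12.17 pos [0.6063 0.0477 0.106 ] yaw -1.72 tilt [ 0.0014  0.     -1.    ] w 0.0856 F [0.5984 0.3529 0.0734] j6 1.6793914231508098
shift total [ 0.0007 -0.0045  0.2334]
```

View pics/w3.png

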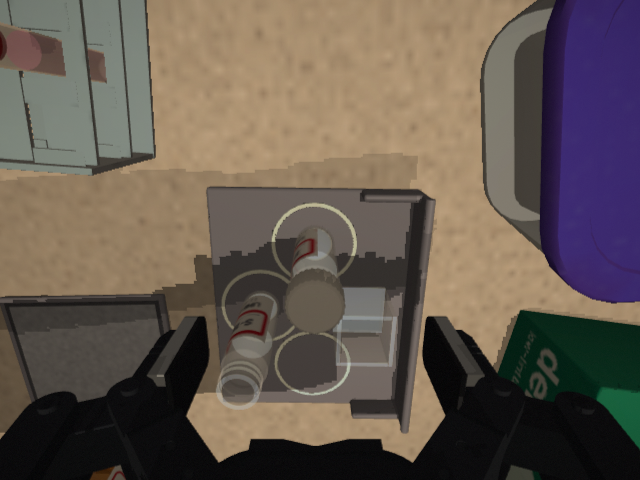

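The vial's cap at (315,302) is centred between the pads. I descend and grip.

```bash
python3 -m inch '[[[0,0,0],[0.001,-0.003,0.04],-1],[[0,0,0],[0,0,0.06],-1],[[0,0,0],[0,0,0.06],-1],[[0,0,0],[0,0,0.04],-1],[[0,0,0],[0,0,0.03],-1],[[0,0,0],[0,0,0],-1],[[0,0,0],[0,0,0],-1]]'|sed -n '2p;4p';  python3 -m inch '[[[0,0,0],[0,0,0],1],[[0,0,0],[0,0,0],1],[[0,0,0],[0,0,0],1],[[0,0,0],[0,0,0],1],[[0,0,0],[0,0,0],1],[[0,0,0],[0,0,0],1],[[0,0,0],[0,0,0],1],[[0,0,0],[0,0,0],1],[[0,0,0],[0,0,0],1],[[0,0,0],[0,0,0],1]]'
```

```text
eef_pos: [0.6054, 0.0483, 0.0368]
ft_force: [0.5, -0.2, 0.4]
clock: 13.63
eef_pos: [0.6051, 0.0483, 0.0365]
tool_rot: [0.718, 0.697, 0.0, 0.0]
ft_force: [-0.5, -0.3, 4.0]
grip_width: 0.0248
grasp_force: 58.6
```

```bash
python3 -m inch '[[[0,0,0],[0,0,-0.02],1],[[0,0,0],[0,0,-0.04],1],[[0,0,0],[0,0,-0.07],1],[[0,0,0],[0,0,-0.08],1],[[0,0,0],[0,0,-0.08],1],[[0,0,0],[0,0,-0.08],1],[[0,0,0],[0,0,-0.06],1],[[0,0,0],[0,0,0],1]]'|sed -n '2p;5p'; python3 -m inch '[[[0,0,0],[-0.019,-0.056,0],1],[[0,0,0],[-0.019,-0.056,0],1],[[0,0,0],[-0.019,-0.056,0],1],[[0,0,0],[-0.019,-0.056,0],1],[[0,0,0],[-0.019,-0.056,0],1],[[0,0,0],[-0.019,-0.056,0],1],[[0,0,0],[-0.019,-0.056,0],1],[[0,0,0],[-0.019,-0.056,0],1],[[0,0,0],[-0.019,-0.056,0],1],[[0,0,0],[-0.019,-0.056,0],1]]'>/dev/null; python3 -m inch '[[[0,0,0],[0,0,0],1],[[0,0,0],[0,0,0.04],1],[[0,0,0],[0,0,0.08],1],[[0,0,0],[0,0,0.08],1],[[0,0,0],[0,0,0.08],1],[[0,0,0],[0,0,0.06],1],[[0,0,0],[0,0,0.04],1],[[0,0,0],[0,0,0.02],1],[[0,0,0],[0,0,0],1],[[0,0,0],[0,0,0],1]]'>/dev/null; python3 -c "
from h import *
go(.436,-.004,.0345,-1.2)"
```

```text
eef_pos: [0.6072, 0.0485, 0.1696]
grip_width: 0.0247
t 15.97 pos [ 0.4354 -0.0036  0.0448] yaw -1.69 tilt [-0.0006  0.0001 -1.    ] w 0.0245 F [-0.6725  0.2892  0.1491] j6 1.5920921960174585
turnz total -0.0013743641440241404
shift total [-0.0013  0.0022  0.0343]
```

```bash
python3 -m inch '[[[0,0,0],[0,0,0.012],1],[[0,0,0],[0,0,0.01],1],[[0,0,0],[0,0,0.006],1],[[0,0,0],[0,0,0],1],[[0,0,0],[0,0,0],1],[[0,0,0],[0,0,0],1]]'|sed -n '2p;4p'; for k in 1 2 3; do python3 -m inch '[[[0,0,0],[0,0,0.003],1],[[0,0,0],[0,0,0],1],[[0,0,0],[0,0,0],1]]' | sed -n '2p;4p'; done
```

```text
eef_pos: [0.4353, -0.0037, 0.0368]
ft_force: [-0.2, 0.2, -0.4]
eef_pos: [0.4352, -0.0037, 0.0357]
ft_force: [-0.7, -0.0, -0.2]
eef_pos: [0.4351, -0.0037, 0.0348]
ft_force: [-0.5, 0.3, 0.1]
eef_pos: [0.4353, -0.0037, 0.0344]
ft_force: [-0.9, -0.3, 4.5]
```

```bash
python3 -m inch '[[[0,0,0],[0,0,-0.002],-1],[[0,0,0],[0,0,0],-1],[[0,0,0],[0,0,0],-1],[[0,0,0],[0,0,0],-1],[[0,0,0],[0,0,0],-1],[[0,0,0],[0,0,-0.05],-1],[[0,0,0],[0,0,-0.1],-1],[[0,0,0],[0,0,-0.12],-1],[[0,0,0],[0,0,-0.12],-1],[[0,0,0],[0,0,-0.12],-1]]'|sed -n '5p'; python3 -m inch '[[[0,0,0],[0.003,0.054,0],-1],[[0,0,0],[0.003,0.054,0],-1],[[0,0,0],[0.003,0.054,0],-1],[[0,0,0],[0.003,0.054,0],-1],[[0,0,0],[0.003,0.054,0],-1],[[0,0,0],[0.003,0.054,0],-1],[[0,0,0],[0.003,0.054,0],-1],[[0,0,0],[0.003,0.055,0],-1],[[0,0,0],[0,0,0],-1],[[0,0,0],[0,0,0],-1]]'>/dev/null; python3 -m inch '[[[0,0,0],[0,0,0.08],-1],[[0,0,0],[0,0,0.1],-1],[[0,0,0],[0,0,0.1],-1],[[0,0,0],[0,0,0.08],-1],[[0,0,0],[0,0,0],-1],[[0,0,0],[0,0,0],-1],[[0,0,0],[0,0,0],-1]]'>/dev/null; python3 -c "
from h import *
go(.5655,.0005,.036)
c=vision.camera('wrist');cv2.imwrite('pics/w4.png',c['img'][:,:,::-1])"
```

```text
grip_width: 0.0849
t 19.47 pos [ 0.5657 -0.0004  0.0811] yaw -1.7 tilt [ 0.0017 -0.     -1.    ] w 0.0855 F [ 0.3811 -1.0474 -0.1803] j6 1.5998592387211426
shift total [ 0.0029 -0.001   0.1502]
```

View pics/w4.png

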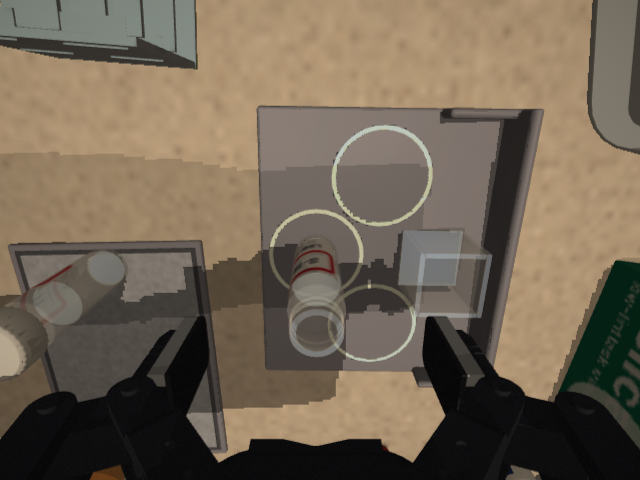

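The vial's mouth at (317,330) is centred. The open back finger would come near the cell's front wall, so I narrow the fingers to about 47 mm before descending.

```bash
python3 -m inch '[[[0,0,0],[0.003,0,-0.09],-0.1],[[0,0,0],[0,0,0],-0.1],[[0,0,0],[0,0,0],-0.1],[[0,0,0],[0,0,0],-0.1],[[0,0,0],[0,0,0],-0.1],[[0,0,0],[0,0,0],-0.1]]'|sed -n '2p;5p';python3 -m inch '[[[0,0,0],[0,0,0.05],-0.1],[[0,0,0],[0,0,0.06],-0.1],[[0,0,0],[0,0,0.05],-0.1],[[0,0,0],[0,0,0.04],-0.1],[[0,0,0],[0,0,0.03],-0.1],[[0,0,0],[0,0,0],-0.1],[[0,0,0],[0,0,0],-0.1]]'|sed -n '2p;4p;5p';  python3 -m inch '[[[0,0,0],[0,0,0],1],[[0,0,0],[0,0,0],1],[[0,0,0],[0,0,0],1],[[0,0,0],[0,0,0],1],[[0,0,0],[0,0,0],1],[[0,0,0],[0,0,0],1],[[0,0,0],[0,0,0],1],[[0,0,0],[0,0,0],1]]'
```

```text
eef_pos: [0.5648, 0.0005, 0.1062]
grip_width: 0.047
eef_pos: [0.5647, 0.0005, 0.0369]
ft_force: [0.2, 0.6, 1.8]
grip_width: 0.0473
clock: 21.27
eef_pos: [0.5662, 0.0005, 0.0386]
tool_rot: [0.718, 0.697, 0.001, 0.001]
ft_force: [0.1, 0.4, 6.1]
grip_width: 0.0251
grasp_force: 58.8
```

```bash
python3 -m inch '[[[0,0,0],[0,0,-0.02],1],[[0,0,0],[0,0,-0.04],1],[[0,0,0],[0,0,-0.07],1],[[0,0,0],[0,0,-0.08],1],[[0,0,0],[0,0,-0.08],1],[[0,0,0],[0,0,-0.08],1],[[0,0,0],[0,0,-0.06],1],[[0,0,0],[0,0,0],1]]'|sed -n '2p;5p'; python3 -m inch '[[[0,0,0],[-0.0205,-0.043,0],1],[[0,0,0],[-0.0205,-0.043,0],1],[[0,0,0],[-0.0205,-0.043,0],1],[[0,0,0],[-0.0205,-0.043,0],1],[[0,0,0],[-0.0205,-0.043,0],1],[[0,0,0],[-0.0205,-0.043,0],1],[[0,0,0],[-0.0205,-0.043,0],1],[[0,0,0],[-0.0205,-0.043,0],1],[[0,0,0],[-0.0205,-0.043,0],1],[[0,0,0],[-0.0205,-0.043,0],1]]'>/dev/null; python3 -m inch '[[[0,0,0],[0,0,0],1],[[0,0,0],[0,0,0],1],[[0,0,0],[0,0,0.04],1],[[0,0,0],[0,0,0.06],1],[[0,0,0],[0,0,0.06],1],[[0,0,0],[0,0,0],1],[[0,0,0],[0,0,0],1]]'>/dev/null; python3 -c "
from h import *
go(.435,-.057,.0366,-1.2)
c=vision.camera('scene');cv2.imwrite('pics/s3.png',cv2.resize(c['img'][130:330,160:380,::-1],None,fx=2.5,fy=2.5))"
```

```text
eef_pos: [0.5675, 0.0006, 0.1709]
grip_width: 0.0244
t 23.35 pos [ 0.434  -0.0567  0.1176] yaw -1.67 tilt [-0.0029  0.0005 -1.    ] w 0.0243 F [ 0.6279  0.4802 -0.3323] j6 1.4700060485628124
turnz total -0.0013175923263966005
shift total [-0.001   0.0043  0.2698]
```

View pics/s3.png

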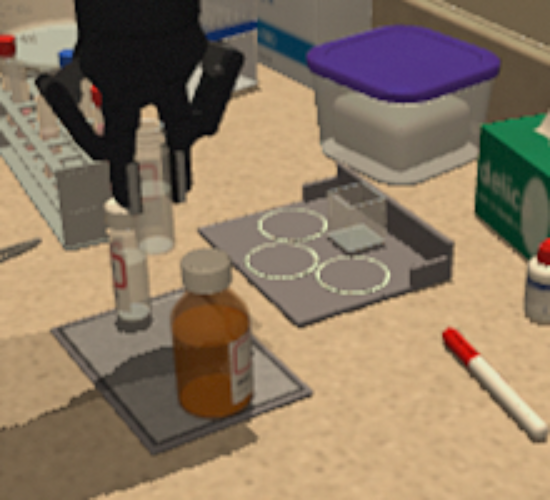

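The bottle and the capped vial stand on the mat, and the cell is alone on the caddy. I lower the open vial between them.

```bash
python3 -m inch '[[[0,0,0],[0,0,0.06],1],[[0,0,0],[0,0,0.07],1],[[0,0,0],[0,0,0.06],1],[[0,0,0],[0,0,0.04],1],[[0,0,0],[0,0,0.02],1],[[0,0,0],[0,0,0.01],1],[[0,0,0],[0,0,0],1],[[0,0,0],[0,0,0],1]]'|sed -n '2p;4p'; for k in 1 2 3; do python3 -m inch '[[[0,0,0],[0,0,0.003],1],[[0,0,0],[0,0,0],1],[[0,0,0],[0,0,0],1]]' | sed -n '2p;4p'; done
```

```text
eef_pos: [0.4355, -0.0572, 0.0414]
ft_force: [-0.1, -0.3, 0.5]
eef_pos: [0.4349, -0.0572, 0.0402]
ft_force: [-0.1, 0.2, -0.8]
eef_pos: [0.4345, -0.0571, 0.0387]
ft_force: [-0.5, -0.8, 0.2]
eef_pos: [0.4344, -0.0571, 0.0377]
ft_force: [-1.0, -0.8, -0.6]
```

```bash
for k in 1 2 3; do python3 -m inch '[[[0,0,0],[0,0,0.0025],1],[[0,0,0],[0,0,0],1],[[0,0,0],[0,0,0],1]]' | sed -n '2p;4p'; done
```

```text
eef_pos: [0.4344, -0.0571, 0.037]
ft_force: [-0.3, -0.7, 0.5]
eef_pos: [0.4346, -0.0571, 0.0366]
ft_force: [-0.8, -0.6, 3.8]
eef_pos: [0.4346, -0.0571, 0.0365]
ft_force: [-2.5, -0.3, 11.0]
```

Contact again. I release, rise and turn the tool 90° for the cell.

```bash
python3 -m inch '[[[0,0,0],[0,0,-0.003],-1],[[0,0,0],[0,0,0],-1],[[0,0,0],[0,0,0],-1],[[0,0,0],[0,0,0],-1],[[0,0,0],[0,0,0],-1],[[0,0,0],[0,0,-0.05],-1],[[0,0,0],[0,0,-0.1],-1],[[0,0,0],[0,0,-0.12],-1],[[0,0,0],[0,0,-0.12],-1],[[0,0,0],[0,0,-0.12],-1]]'|sed -n '2p;5p'; python3 -m inch '[[[0,0,-0.0192],[0,0,0],-1],[[0,0,-0.0192],[0,0,0],-1],[[0,0,-0.0192],[0,0,0],-1],[[0,0,-0.0192],[0,0,0],-1],[[0,0,-0.0192],[0,0,0],-1],[[0,0,-0.0192],[0,0,0],-1],[[0,0,-0.0192],[0,0,0],-1]]'>/dev/null;  python3 -m inch '[[[0,0,-0.0192],[0,0,0],-1],[[0,0,-0.0192],[0,0,0],-1],[[0,0,-0.0192],[0,0,0],-1],[[0,0,-0.0192],[0,0,0],-1],[[0,0,-0.0192],[0,0,0],-1],[[0,0,-0.0192],[0,0,0],-1],[[0,0,0],[0,0,0],-1],[[0,0,0],[0,0,0],-1]]' > /dev/null; python3 -c "
from h import *
go(.635,-.003,.13,88.3)"
```

```text
eef_pos: [0.4339, -0.057, 0.1907]
grip_width: 0.0855
t 27.65 pos [ 0.4344 -0.0571  0.1893] yaw 87.98 tilt [-0.0004  0.0001 -1.    ] w 0.0851 F [-0.2901 -0.9977  0.3002] j6 -0.09542879807963328
turnz total -0.0008887373213721301
shift total [-0.6621  0.2037  0.1973]
```

```bash
python3 -m inch '[[[0,0,-0.001],[-0.0662,0.0204,0],-1],[[0,0,0],[-0.0662,0.0204,0],-1],[[0,0,0],[-0.0662,0.0204,0],-1],[[0,0,0],[-0.0662,0.0204,0],-1],[[0,0,0],[-0.0662,0.0204,0],-1],[[0,0,0],[-0.0662,0.0204,0],-1],[[0,0,0],[-0.0662,0.0204,0],-1],[[0,0,0],[-0.0662,0.0204,0],-1],[[0,0,0],[-0.0662,0.0204,0],-1],[[0,0,0],[-0.0662,0.0204,0],-1]]'>/dev/null; python3 -m inch '[[[0,0,0],[0,0,0],-1],[[0,0,0],[0,0,0.08],-1],[[0,0,0],[0,0,0.1],-1],[[0,0,0],[0,0,0.1],-1],[[0,0,0],[0,0,0.06],-1],[[0,0,0],[0,0,0],-1],[[0,0,0],[0,0,0],-1],[[0,0,0],[0,0,0],-1]]'>/dev/null; python3 -c "
from h import *
go(.635,-.003,.014,88.3)
c=vision.camera('wrist');cv2.imwrite('pics/w5.png',c['img'][:,:,::-1])"
```

```text
t 29.15 pos [ 0.6355 -0.0013  0.0889] yaw 88.46 tilt [ 0.0021 -0.     -1.    ] w 0.085 F [ 0.4982  0.0257 -0.5088] j6 0.02494793801938233
turnz total 0.0004357304324235953
shift total [ 0.0019 -0.0058  0.2498]
```

View pics/w5.png

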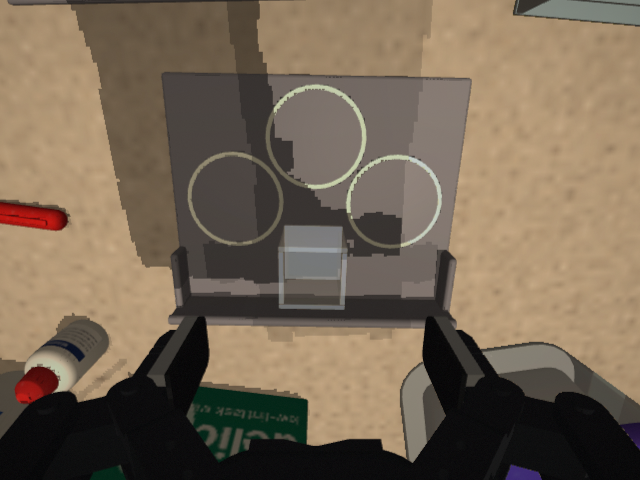

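The cell's rim at (280–346, 248–308) is centred within 2 mm and square to the pads. I descend and grip.

```bash
python3 -m inch '[[[0,0,0],[0.002,-0.006,0.04],-1],[[0,0,0],[0,0,0.06],-1],[[0,0,0],[0,0,0.06],-1],[[0,0,0],[0,0,0.05],-1],[[0,0,0],[0,0,0.03],-1],[[0,0,0],[0,0,0.007],-1],[[0,0,0],[0,0,0],-1],[[0,0,0],[0,0,0],-1]]'|sed -n '2p;4p';  python3 -m inch '[[[0,0,0],[0,0,0],1],[[0,0,0],[0,0,0],1],[[0,0,0],[0,0,0],1],[[0,0,0],[0,0,0],1],[[0,0,0],[0,0,0],1],[[0,0,0],[0,0,0],1],[[0,0,0],[0,0,0],1],[[0,0,0],[0,0,0],1],[[0,0,0],[0,0,0],1]]'; python3 -m inch '[[[0,0,0],[0,0,-0.02],1],[[0,0,0],[0,0,-0.04],1],[[0,0,0],[0,0,-0.07],1],[[0,0,0],[0,0,-0.1],1],[[0,0,0],[0,0,-0.12],1],[[0,0,0],[0,0,-0.12],1],[[0,0,0],[0,0,-0.1],1],[[0,0,0],[0,0,0],1],[[0,0,0],[0,0,0],1]]'|sed -n '2p;5p'; python3 -c "
from h import *
go(.4422,-.3219,.18,80.2)"
```

```text
eef_pos: [0.6352, -0.003, 0.0149]
ft_force: [-0.1, 0.2, 1.2]
clock: 30.62
eef_pos: [0.6346, -0.003, 0.0141]
tool_rot: [0.013, 1.0, -0.0, 0.001]
ft_force: [0.5, -0.8, 5.1]
grip_width: 0.0351
grasp_force: 60.3
eef_pos: [0.6354, -0.003, 0.1876]
grip_width: 0.0356
t 31.37 pos [ 0.6354 -0.003   0.1876] yaw 88.52 tilt [ 0.0056 -0.     -1.    ] w 0.0356 F [ 0.1895 -0.385  -0.8066] j6 0.021189955325715153
turnz total 0.02310248106540516
shift total [ 0.6162 -1.0794  0.0219]
```

```bash
for k in 1 2; do python3 -m inch '[[[0,0,0],[0.044,-0.0771,0],1],[[0,0,0],[0.044,-0.0771,0],1],[[0,0,0],[0.044,-0.0771,0],1],[[0,0,0],[0.044,-0.0771,0],1],[[0,0,0],[0.044,-0.0771,0],1],[[0,0,0],[0.044,-0.0771,0],1],[[0,0,0],[0.044,-0.0771,0],1]]'>/dev/null; done;  python3 -m inch '[[[0,0,0.0115],[0,0,0],1],[[0,0,0.0115],[0,0,0],1],[[0,0,0],[0,0,0.1],1],[[0,0,0],[0,0,0.1],1],[[0,0,0],[0,0,0.1],1],[[0,0,0],[0,0,0.05],1],[[0,0,0],[0,0,0],1],[[0,0,0],[0,0,0],1],[[0,0,0],[0,0,0],1]]'>/dev/null; python3 -c "
from h import *
go(.4422,-.3219,.0165,80.2)
c=vision.camera('scene');cv2.imwrite('pics/s4.png',cv2.resize(c['img'][250:430,220:420,::-1],None,fx=2.5,fy=2.5))"
```

```text
t 33.28 pos [ 0.441  -0.322   0.0797] yaw 80.24 tilt [ 0. -0. -1.] w 0.0355 F [-0.2182  0.098  -0.4621] j6 -0.460256408427951
turnz total 9.766166912936254e-05
shift total [-0.0038  0.0011  0.2108]
```

View pics/s4.png

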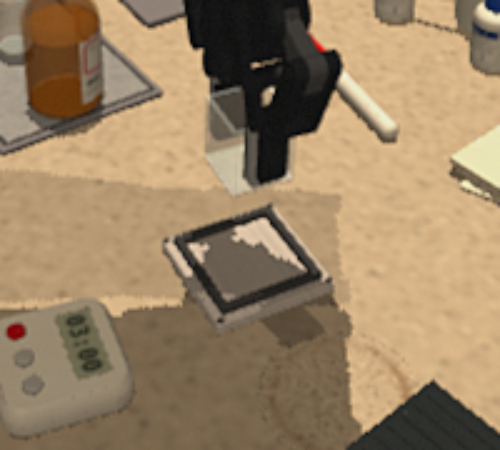

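The cell hangs level above the stand. Its near bottom corner at full-image pixel (314.8, 327) gives a check of its position in the grip.

```bash
python3 -c "
from h import *
c=vision.camera('scene'); a=np.radians(-9.8); u=np.array([np.cos(a),np.sin(a)]); v=np.array([-u[1],u[0]])
for i,j in [(-1,-1),(-1,1),(1,-1)]:
  p=np.array([.441,-.322])+.018*(i*u+j*v); print(i,j,proj(c,[*p,.0716]), proj(c,[*p,.1136]))
print(onz(c,314.8,327.2,.0716)-np.array([.441,-.322])+.018*(u+v))"
python3 -m inch '[[[0,0,0],[-0.004,0.001,0.05],1],[[0,0,0],[0,0,0.06],1],[[0,0,0],[0,0,0.05],1],[[0,0,0],[0,0,0.02],1],[[0,0,0],[0,0,0.01],1],[[0,0,0],[0,0,0],1],[[0,0,0],[0,0,0],1],[[0,0,0],[0,0,0],1]]'|sed -n '2p;4p'
```

```text
-1 -1 [312.0574 330.604 ] [312.8494 304.6096]
-1 1 [300.3934 314.1933] [300.7512 288.8022]
1 -1 [336.7692 323.0452] [338.4067 297.3851]
[0.0068 0.0034]
eef_pos: [0.443, -0.3224, 0.0236]
ft_force: [-0.1, 0.7, -0.4]
```

```bash
python3 -c "
from h import *
c=vision.camera('scene'); cv2.imwrite('pics/s5.png',cv2.resize(c['img'][300:380,270:370,::-1],None,fx=6,fy=6,interpolation=cv2.INTER_CUBIC))
print(proj(c,(.4422,-.3219,.0125)))
a=np.radians(-9.8); u=np.array([np.cos(a),np.sin(a)]); v=np.array([-u[1],u[0]])
for h,z in [(.031,.0125),(.018,.0156),(.018,.0576)]:
 for i,j in [(-1,-1),(-1,1),(1,-1),(1,1)]:
  p=np.array([.443,-.3224])+h*(i*u+j*v); q=proj(c,[*p,z]); print(h,z,i,j,((q-[270,300]+.5)*6-.5).round())"
```

```text
[317.7607 351.3448]
0.031 0.0125 -1 -1 [229. 443.]
0.031 0.0125 -1 1 [117. 264.]
0.031 0.0125 1 -1 [476. 358.]
0.031 0.0125 1 1 [350. 192.]
0.018 0.0156 -1 -1 [257. 375.]
0.018 0.0156 -1 1 [190. 273.]
0.018 0.0156 1 -1 [399. 328.]
0.018 0.0156 1 1 [328. 230.]
0.018 0.0576 -1 -1 [262. 233.]
0.018 0.0576 -1 1 [192. 134.]
0.018 0.0576 1 -1 [408. 187.]
0.018 0.0576 1 1 [334.  92.]
```

View pics/s5.png

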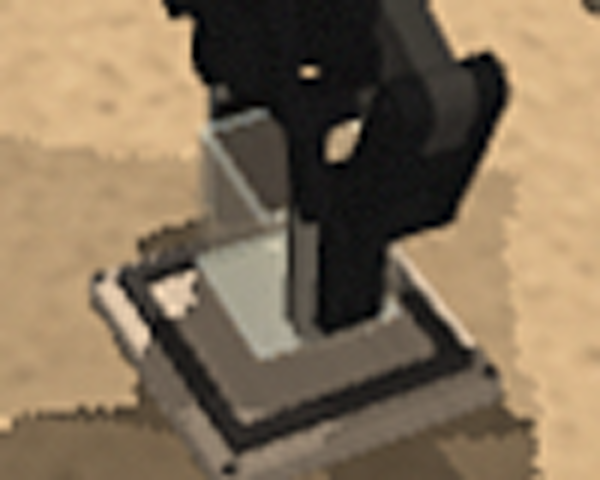

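The cell sits centred over the rim opening, with the gap at its near corner close to the expected 8 mm diagonal. I lower it to contact.

```bash
python3 -m inch '[[[0,0,0],[0.002,0,0.008],1],[[0,0,0],[0,0,0.007],1],[[0,0,0],[0,0,0.004],1],[[0,0,0],[0,0,0],1],[[0,0,0],[0,0,0],1],[[0,0,0],[0,0,0],1]]'|sed -n '2p;4p'; for k in 1 2 ; do python3 -m inch '[[[0,0,0],[0,0,0.002],1],[[0,0,0],[0,0,0],1],[[0,0,0],[0,0,0],1]]' | sed -n '2p;4p'; done
```

```text
eef_pos: [0.4415, -0.3217, 0.0166]
ft_force: [0.4, 0.4, -1.3]
eef_pos: [0.4416, -0.3217, 0.0161]
ft_force: [0.8, 0.2, -0.1]
eef_pos: [0.4416, -0.3218, 0.0161]
ft_force: [-2.0, 1.6, 5.5]
```

Contact at the expected height. I release, rise, and check from the top camera once clear.

```bash
python3 -m inch '[[[0,0,0],[0,0,-0.002],-1],[[0,0,0],[0,0,0],-1],[[0,0,0],[0,0,0],-1],[[0,0,0],[0,0,0],-1],[[0,0,0],[0,0,0],-1],[[0,0,0],[0,0,-0.05],-1],[[0,0,0],[0,0,-0.1],-1],[[0,0,0],[0,0,-0.13],-1],[[0,0,0],[0,0,-0.13],-1],[[0,0,0],[0,0,-0.13],-1]]'|sed -n '2p;5p'; python3 -m inch '[[[0,0,0.017],[0,0,-0.06],-1],[[0,0,0.017],[0,0,0],-1],[[0,0,0.017],[0,0,0],-1],[[0,0,0.017],[0,0,0],-1],[[0,0,0.017],[0,0,0],-1],[[0,0,0.017],[0,0,0],-1],[[0,0,0.017],[0,0,0],-1]]' >/dev/null; python3 -m inch '[[[0,0,0.018],[0,0,0],-1],[[0,0,0.018],[0,0,0],-1],[[0,0,0.018],[0,0,0],-1],[[0,0,0.018],[0,0,0],-1],[[0,0,0.018],[0,0,0],-1],[[0,0,0.018],[0,0,0],-1],[[0,0,0],[0,0,0],-1],[[0,0,0],[0,0,0],-1]]' >/dev/null;python3 -c "
from h import *
go(.4346,-.0571,.22,-1.7)
c=vision.camera('scene');cv2.imwrite('pics/s6.png',cv2.resize(c['img'][180:400,170:390,::-1],None,fx=2.5,fy=2.5,interpolation=cv2.INTER_CUBIC))"
```

```text
eef_pos: [0.441, -0.3214, 0.1794]
grip_width: 0.0854
t 37.18 pos [ 0.4414 -0.3217  0.1959] yaw -1.32 tilt [-0.0002  0.0002 -1.    ] w 0.0856 F [ 0.5186 -0.3858  0.2628] j6 0.9641382987226583
turnz total 0.001050640537926976
shift total [ 0.8812 -0.0431 -0.0802]
```

View pics/s6.png

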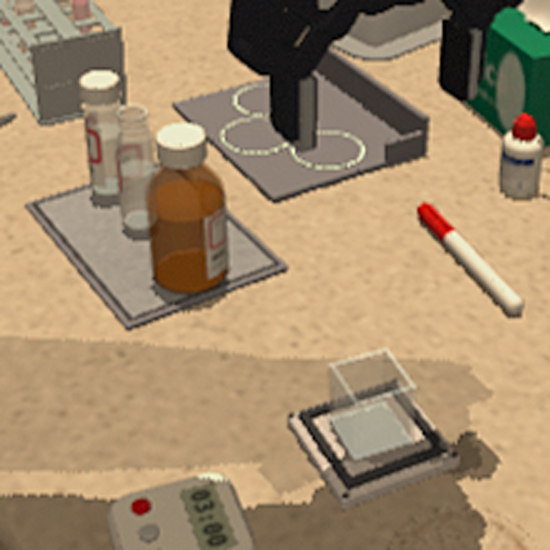

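The cell sits flat inside the rim, with its base at crop (330–412, 402–462), and the three things stand upright on the mat. I now see I've gone two over the 14-picture limit, so from here I work from numbers only. Next, the open vial goes back.

```bash
python3 -m inch '[[[0,0,0.001],[0.0881,-0.0043,0],-1],[[0,0,0],[0.0881,-0.0043,0],-1],[[0,0,0],[0.0881,-0.0043,0],-1],[[0,0,0],[0.0881,-0.0043,0],-1],[[0,0,0],[0.0881,-0.0043,0],-1],[[0,0,0],[0.0881,-0.0043,0],-1],[[0,0,0],[0.0881,-0.0043,0],-1],[[0,0,0],[0.0881,-0.0043,0],-1],[[0,0,0],[0.0881,-0.0043,0],-1],[[0,0,0],[0.0881,-0.0043,0],-1]]'>/dev/null; python3 -m inch '[[[0,0,0],[0,0,0],-1],[[0,0,0],[0,0,0.06],-1],[[0,0,0],[0,0,0.06],-1],[[0,0,0],[0,0,0.06],-1],[[0,0,0],[0,0,0],-1],[[0,0,0],[0,0,0],-1],[[0,0,0],[0,0,0],-1]]'>/dev/null; python3 - <<'E'
from h import *
go(.4346,-.0571,.0365,-1.7)
# check objects on mat from top view: white cap blobs & bottle amber
c=vision.camera('top'); 
for n,p in [('bottle',(.434,-.129,.113)),('capv',(.435,-.004,.096)),('cell',(.4415,-.322,.05))]: print(n,proj(c,p))
E
```

```text
t 38.65 pos [ 0.4375 -0.0575  0.1429] yaw -1.83 tilt [ 0.001  -0.0002 -1.    ] w 0.0855 F [-0.1216 -0.0459  0.3501] j6 1.4720522194635313
turnz total -0.00036129898296677094
shift total [ 0.0012 -0.0102  0.3546]
bottle [338.1592 322.7944]
capv [253.9941 323.774 ]
cell [461.9118 317.5865]
```

```bash
python3 -m inch '[[[0,0,0],[0.001,-0.01,0.04],-1],[[0,0,0],[0,0,0.08],-1],[[0,0,0],[0,0,0.08],-1],[[0,0,0],[0,0,0.08],-1],[[0,0,0],[0,0,0.05],-1],[[0,0,0],[0,0,0.025],-1],[[0,0,0],[0,0,0],-1],[[0,0,0],[0,0,0],-1]]'|sed -n '2p;4p';  python3 -m inch '[[[0,0,0],[0,0,0],1],[[0,0,0],[0,0,0],1],[[0,0,0],[0,0,0],1],[[0,0,0],[0,0,0],1],[[0,0,0],[0,0,0],1],[[0,0,0],[0,0,0],1],[[0,0,0],[0,0,0],1],[[0,0,0],[0,0,0],1],[[0,0,0],[0,0,0],1],[[0,0,0],[0,0,0],1]]'; python3 -m inch '[[[0,0,0],[0,0,-0.02],1],[[0,0,0],[0,0,-0.04],1],[[0,0,0],[0,0,-0.07],1],[[0,0,0],[0,0,-0.08],1],[[0,0,0],[0,0,-0.08],1],[[0,0,0],[0,0,-0.08],1],[[0,0,0],[0,0,-0.06],1],[[0,0,0],[0,0,0],1],[[0,0,0],[0,0,0],1]]'|sed -n '2p;5p'; python3 -c "
from h import *
go(.566,.0005,.17)"
```

```text
eef_pos: [0.4348, -0.0569, 0.0364]
ft_force: [0.3, 0.4, 1.2]
clock: 40.2
eef_pos: [0.4344, -0.0568, 0.0362]
tool_rot: [0.718, 0.696, 0.0, 0.0]
ft_force: [-0.2, 0.3, 5.7]
grip_width: 0.0248
grasp_force: 58.6
eef_pos: [0.4346, -0.0568, 0.1654]
grip_width: 0.0249
t 40.95 pos [ 0.4346 -0.0568  0.1654] yaw -1.84 tilt [ 0.0023 -0.0003 -1.    ] w 0.0249 F [-0.7283 -0.3565 -2.1265] j6 1.4729720705487055
shift total [ 0.205   0.4317 -0.0144]
```

```bash
python3 -m inch '[[[0,0,0],[0.0205,0.043,0],1],[[0,0,0],[0.0205,0.043,0],1],[[0,0,0],[0.0205,0.043,0],1],[[0,0,0],[0.0205,0.043,0],1],[[0,0,0],[0.0205,0.043,0],1],[[0,0,0],[0.0205,0.043,0],1],[[0,0,0],[0.0205,0.043,0],1],[[0,0,0],[0.0205,0.043,0],1],[[0,0,0],[0.0205,0.043,0],1],[[0,0,0],[0.0205,0.043,0],1]]'>/dev/null; python3 -m inch '[[[0,0,0],[0,0,0],1],[[0,0,0],[0,0,0],1],[[0,0,0],[0,0,0.04],1],[[0,0,0],[0,0,0.08],1],[[0,0,0],[0,0,0.1],1],[[0,0,0],[0,0,0.08],1],[[0,0,0],[0,0,0.06],1],[[0,0,0],[0,0,0.02],1],[[0,0,0],[0,0,0],1],[[0,0,0],[0,0,0],1]]'>/dev/null; python3 -c "
from h import *
go(.566,.0005,.0385)"
```

```text
t 42.62 pos [0.5645 0.0003 0.0508] yaw -1.86 tilt [-0.0006 -0.0001 -1.    ] w 0.0243 F [-0.0497 -0.5707 -1.0751] j6 1.6039265826016695
shift total [0.0007 0.0051 0.0409]
```

```bash
python3 -m inch '[[[0,0,0],[0.001,0.005,0.015],1],[[0,0,0],[0,0,0.012],1],[[0,0,0],[0,0,0.006],1],[[0,0,0],[0,0,0],1],[[0,0,0],[0,0,0],1],[[0,0,0],[0,0,0],1]]'|sed -n '2p;4p'; for k in 1 2 3 4; do python3 -m inch '[[[0,0,0],[0,0,0.0025],1],[[0,0,0],[0,0,0],1],[[0,0,0],[0,0,0],1]]' | sed -n '2p;4p'; done
```

```text
eef_pos: [0.5665, 0.0009, 0.0409]
ft_force: [-0.3, 0.4, -0.6]
eef_pos: [0.5664, 0.0008, 0.04]
ft_force: [0.6, -0.9, -0.2]
eef_pos: [0.5664, 0.0008, 0.0391]
ft_force: [0.1, -1.1, 0.4]
eef_pos: [0.5663, 0.0008, 0.0383]
ft_force: [-1.0, 0.0, 0.6]
eef_pos: [0.5664, 0.0008, 0.0382]
ft_force: [-1.8, -0.2, 4.6]
```

```bash
python3 -m inch '[[[0,0,0],[0,0,-0.002],-1],[[0,0,0],[0,0,0],-1],[[0,0,0],[0,0,0],-1],[[0,0,0],[0,0,0],-1],[[0,0,0],[0,0,0],-1],[[0,0,0],[0,0,-0.05],-1],[[0,0,0],[0,0,-0.1],-1],[[0,0,0],[0,0,-0.12],-1],[[0,0,0],[0,0,-0.12],-1],[[0,0,0],[0,0,-0.12],-1]]'|sed -n '2p;5p'; python3 -m inch '[[[0,0,0],[-0.003,-0.055,0],-1],[[0,0,0],[-0.004,-0.055,0],-1],[[0,0,0],[-0.004,-0.055,0],-1],[[0,0,0],[-0.004,-0.055,0],-1],[[0,0,0],[-0.004,-0.055,0],-1],[[0,0,0],[-0.004,-0.054,0],-1],[[0,0,0],[-0.003,-0.054,0],-1],[[0,0,0],[-0.003,-0.054,0],-1],[[0,0,0],[0,0,0.08],-1],[[0,0,0],[0,0,0.1],-1]]'>/dev/null; python3 -m inch '[[[0,0,0],[0,0,0],-1],[[0,0,0],[0,0,0],-1],[[0,0,0],[0,0,0],-1]]'>/dev/null; python3 - <<'E'
from h import *
go(.4351,-.0037,.0344)
E
```

```text
eef_pos: [0.5659, 0.0008, 0.1925]
grip_width: 0.0854
t 46.03 pos [ 0.4357 -0.0036  0.1382] yaw -1.84 tilt [ 0.0007  0.     -1.    ] w 0.0857 F [0.5579 0.5639 0.0522] j6 1.5946139054049957
shift total [-0.0003 -0.0022  0.346 ]
```

```bash
python3 -m inch '[[[0,0,0],[0,-0.002,0.04],-1],[[0,0,0],[0,0,0.08],-1],[[0,0,0],[0,0,0.08],-1],[[0,0,0],[0,0,0.08],-1],[[0,0,0],[0,0,0.05],-1],[[0,0,0],[0,0,0.016],-1],[[0,0,0],[0,0,0],-1],[[0,0,0],[0,0,0],-1]]'|sed -n '2p;4p';  python3 -m inch '[[[0,0,0],[0,0,0],1],[[0,0,0],[0,0,0],1],[[0,0,0],[0,0,0],1],[[0,0,0],[0,0,0],1],[[0,0,0],[0,0,0],1],[[0,0,0],[0,0,0],1],[[0,0,0],[0,0,0],1],[[0,0,0],[0,0,0],1],[[0,0,0],[0,0,0],1],[[0,0,0],[0,0,0],1]]'|sed -n '2p;4p;5p'; python3 -m inch '[[[0,0,0],[0,0,-0.02],1],[[0,0,0],[0,0,-0.04],1],[[0,0,0],[0,0,-0.08],1],[[0,0,0],[0,0,-0.1],1],[[0,0,0],[0,0,-0.1],1],[[0,0,0],[0,0,-0.08],1],[[0,0,0],[0,0,-0.06],1],[[0,0,0],[0,0,0],1],[[0,0,0],[0,0,0],1]]'|sed -n '2p;5p'; python3 -c "
from h import *
go(.6053,.0483,.17)"
```

```text
eef_pos: [0.4359, -0.0036, 0.0347]
ft_force: [0.2, 0.4, 0.2]
eef_pos: [0.4349, -0.0036, 0.034]
ft_force: [-1.9, -1.4, 5.2]
grip_width: 0.025
eef_pos: [0.435, -0.0036, 0.1783]
grip_width: 0.0248
t 48.28 pos [ 0.435  -0.0036  0.1783] yaw -1.84 tilt [ 0.0023 -0.     -1.    ] w 0.0248 F [-0.3108  1.0616 -1.1574] j6 1.594644891332248
shift total [0.1913 0.5616 0.0288]
```

```bash
python3 -m inch '[[[0,0,0],[0.0191,0.0562,0],1],[[0,0,0],[0.0191,0.0562,0],1],[[0,0,0],[0.0191,0.0562,0],1],[[0,0,0],[0.0191,0.0562,0],1],[[0,0,0],[0.0191,0.0562,0],1],[[0,0,0],[0.0191,0.0562,0],1],[[0,0,0],[0.0191,0.0562,0],1],[[0,0,0],[0.0191,0.0562,0],1],[[0,0,0],[0.0191,0.0562,0],1],[[0,0,0],[0.0191,0.0562,0],1]]'>/dev/null; python3 -m inch '[[[0,0,0],[0,0,0],1],[[0,0,0],[0,0,0],1],[[0,0,0],[0,0,0.06],1],[[0,0,0],[0,0,0.1],1],[[0,0,0],[0,0,0.1],1],[[0,0,0],[0,0,0.08],1],[[0,0,0],[0,0,0.06],1],[[0,0,0],[0,0,0.02],1],[[0,0,0],[0,0,0],1],[[0,0,0],[0,0,0],1]]'>/dev/null; python3 -c "
from h import *
go(.6053,.0483,.036)"
```

```text
t 49.95 pos [0.6043 0.048  0.0518] yaw -1.86 tilt [-0.0006 -0.0001 -1.    ] w 0.0245 F [ 0.1712 -0.0344  0.0918] j6 1.6824923107324459
shift total [0.0011 0.0032 0.0526]
```

```bash
python3 -m inch '[[[0,0,0],[0.001,0.003,0.02],1],[[0,0,0],[0,0,0.015],1],[[0,0,0],[0,0,0.008],1],[[0,0,0],[0,0,0],1],[[0,0,0],[0,0,0],1],[[0,0,0],[0,0,0],1]]'|sed -n '2p;4p'; for k in 1 2 3 4; do python3 -m inch '[[[0,0,0],[0,0,0.0025],1],[[0,0,0],[0,0,0],1],[[0,0,0],[0,0,0],1]]' | sed -n '2p;4p'; done
```

```text
eef_pos: [0.6059, 0.0485, 0.0388]
ft_force: [0.2, 1.4, -0.0]
eef_pos: [0.6058, 0.0485, 0.0379]
ft_force: [0.4, 0.5, -0.3]
eef_pos: [0.6057, 0.0485, 0.037]
ft_force: [0.7, -0.6, -0.3]
eef_pos: [0.6057, 0.0485, 0.0362]
ft_force: [0.5, -0.1, -1.3]
eef_pos: [0.6058, 0.0485, 0.036]
ft_force: [-1.6, 0.0, 4.0]
```

```bash
python3 -m inch '[[[0,0,0],[0,0,-0.002],-1],[[0,0,0],[0,0,0],-1],[[0,0,0],[0,0,0],-1],[[0,0,0],[0,0,0],-1],[[0,0,0],[0,0,0],-1],[[0,0,0],[0,0,-0.05],-1],[[0,0,0],[0,0,-0.1],-1],[[0,0,0],[0,0,-0.13],-1],[[0,0,0],[0,0,-0.13],-1],[[0,0,0],[0,0,-0.13],-1]]'|sed -n '2p;5p'; python3 -m inch '[[[0,0,0],[-0.061,-0.0552,0],-1],[[0,0,0],[-0.061,-0.0552,0],-1],[[0,0,0],[-0.061,-0.0552,0],-1],[[0,0,0],[-0.061,-0.0552,0],-1],[[0,0,0],[-0.061,-0.0552,0],-1],[[0,0,0],[-0.061,-0.0552,0],-1],[[0,0,0],[-0.061,-0.0552,0],-1],[[0,0,0],[-0.061,-0.0552,0],-1],[[0,0,0],[-0.061,-0.0552,0],-1],[[0,0,0],[-0.061,-0.0552,0],-1]]'>/dev/null; python3 -m inch '[[[0,0,0],[0,0,0],-1],[[0,0,0],[0,0,0],-1],[[0,0,0],[0,0,0],-1],[[0,0,0],[0,0,0],-1]]'>/dev/null; python3 - <<'E'
from h import *
go(.4345,-.129,.0425)
E
```

```text
eef_pos: [0.6052, 0.0484, 0.1995]
grip_width: 0.0856
t 53.45 pos [ 0.435  -0.1287  0.1982] yaw -1.8 tilt [ 0.0006  0.0001 -1.    ] w 0.0854 F [-0.2099 -0.0012  0.8441] j6 1.3144111641553933
shift total [-0.0012 -0.0021  0.5191]
```

```bash
python3 -m inch '[[[0,0,0],[-0.001,-0.002,0.04],-1],[[0,0,0],[0,0,0.08],-1],[[0,0,0],[0,0,0.1],-1],[[0,0,0],[0,0,0.1],-1],[[0,0,0],[0,0,0.1],-1],[[0,0,0],[0,0,0.06],-1],[[0,0,0],[0,0,0.036],-1],[[0,0,0],[0,0,0],-1],[[0,0,0],[0,0,0],-1]]'|sed -n '2p;4p';  python3 -m inch '[[[0,0,0],[0,0,0],1],[[0,0,0],[0,0,0],1],[[0,0,0],[0,0,0],1],[[0,0,0],[0,0,0],1],[[0,0,0],[0,0,0],1],[[0,0,0],[0,0,0],1],[[0,0,0],[0,0,0],1],[[0,0,0],[0,0,0],1]]'|sed -n '2p;4p;5p'; python3 -m inch '[[[0,0,0],[0,0,-0.02],1],[[0,0,0],[0,0,-0.04],1],[[0,0,0],[0,0,-0.08],1],[[0,0,0],[0,0,-0.1],1],[[0,0,0],[0,0,-0.1],1],[[0,0,0],[0,0,-0.08],1],[[0,0,0],[0,0,-0.06],1],[[0,0,0],[0,0,0],1],[[0,0,0],[0,0,0],1]]'|sed -n '2p;5p'; python3 -c "
from h import *
go(.6006,-.05,.18)"
```

```text
eef_pos: [0.4338, -0.1286, 0.0428]
ft_force: [0.3, -0.2, 0.6]
eef_pos: [0.4346, -0.1296, 0.0448]
ft_force: [-1.3, 0.6, 5.7]
grip_width: 0.0484
eef_pos: [0.4343, -0.1296, 0.1884]
grip_width: 0.0479
t 55.62 pos [ 0.4343 -0.1296  0.1884] yaw -1.85 tilt [ 0.0028 -0.0009 -1.    ] w 0.0479 F [ 0.0023 -0.4414 -1.994 ] j6 1.3131078994644947
shift total [0.283  0.5453 0.0292]
```

```bash
python3 -m inch '[[[0,0,0],[0.0283,0.0545,0],1],[[0,0,0],[0.0283,0.0545,0],1],[[0,0,0],[0.0283,0.0545,0],1],[[0,0,0],[0.0283,0.0545,0],1],[[0,0,0],[0.0283,0.0545,0],1],[[0,0,0],[0.0283,0.0545,0],1],[[0,0,0],[0.0283,0.0545,0],1],[[0,0,0],[0.0283,0.0545,0],1],[[0,0,0],[0.0283,0.0545,0],1],[[0,0,0],[0.0283,0.0545,0],1]]'>/dev/null; python3 -m inch '[[[0,0,0],[0,0,0],1],[[0,0,0],[0,0,0],1],[[0,0,0],[0,0,0.06],1],[[0,0,0],[0,0,0.1],1],[[0,0,0],[0,0,0.1],1],[[0,0,0],[0,0,0.08],1],[[0,0,0],[0,0,0.06],1],[[0,0,0],[0,0,0.02],1],[[0,0,0],[0,0,0],1],[[0,0,0],[0,0,0],1]]'>/dev/null; python3 -c "
from h import *
go(.6006,-.05,.046)"
```

```text
t 57.28 pos [ 0.5994 -0.05    0.0615] yaw -1.87 tilt [-0.0007  0.     -1.    ] w 0.0487 F [ 0.336   0.1328 -1.2257] j6 1.520112089181014
shift total [0.0003 0.0039 0.0516]
```

```bash
python3 -m inch '[[[0,0,0],[0,0.003,0.02],1],[[0,0,0],[0,0,0.015],1],[[0,0,0],[0,0,0.008],1],[[0,0,0],[0,0,0],1],[[0,0,0],[0,0,0],1],[[0,0,0],[0,0,0],1]]'|sed -n '2p;4p'; for k in 1 2 3 4; do python3 -m inch '[[[0,0,0],[0,0,0.0025],1],[[0,0,0],[0,0,0],1],[[0,0,0],[0,0,0],1]]' | sed -n '2p;4p'; done
```

```text
eef_pos: [0.601, -0.0498, 0.0488]
ft_force: [0.1, 0.5, -0.6]
eef_pos: [0.6008, -0.0498, 0.0478]
ft_force: [0.3, 0.0, -1.5]
eef_pos: [0.6009, -0.0498, 0.047]
ft_force: [0.3, 0.3, -0.8]
eef_pos: [0.6009, -0.0498, 0.0469]
ft_force: [-1.6, 0.6, 4.7]
eef_pos: [0.6009, -0.0498, 0.0469]
ft_force: [-2.7, 0.9, 9.0]
```

Contact. I release, rise, back away, then check positions from the top camera numerically.

```bash
python3 -m inch '[[[0,0,0],[0,0,-0.003],-1],[[0,0,0],[0,0,0],-1],[[0,0,0],[0,0,0],-1],[[0,0,0],[0,0,0],-1],[[0,0,0],[0,0,0],-1],[[0,0,0],[0,0,-0.05],-1],[[0,0,0],[0,0,-0.1],-1],[[0,0,0],[0,0,-0.13],-1],[[0,0,0],[0,0,-0.13],-1],[[0,0,0],[0,0,-0.13],-1]]'|sed -n '2p;5p'; python3 -m inch '[[[0,0,0],[0.08,-0.09,0],-1],[[0,0,0],[0.08,-0.09,0],-1],[[0,0,0],[0.08,-0.09,0],-1],[[0,0,0],[0.08,-0.09,0],-1],[[0,0,0],[0.08,-0.09,0],-1],[[0,0,0],[0.08,-0.09,0],-1],[[0,0,0],[0.08,-0.09,0],-1],[[0,0,0],[0.08,-0.06,0],-1],[[0,0,0],[0.08,0,0],-1],[[0,0,0],[0.08,0,0],-1]]'>/dev/null;  python3 -m inch '[[[0,0,0],[0.08,0,0],-1],[[0,0,0],[0.08,0,0],-1],[[0,0,0],[0.08,0,0],-1],[[0,0,0],[0.08,0,0],-1],[[0,0,0],[0.08,0,0],-1],[[0,0,0],[0.08,0,0],-1],[[0,0,0],[0.08,0,0],-1],[[0,0,0],[0.08,0,0],-1],[[0,0,0],[0,0,0],-1],[[0,0,0],[0,0,0],-1]]'; python3 - <<'E'
from h import *
c=vision.camera('top'); i=c['img'][:,:,::-1]; r=cv2.imread('pics/top0.png')
def caps(im):
    out=[]
    for n,(x0,y0,x1,y1) in dict(capv=(208,202,234,224),bott=(270,202,300,225)).items():
        m=(im[y0:y1,x0:x1].min(2)>165); ys,xs=np.nonzero(m); out.append((n,m.sum(),xs.mean()+x0,ys.mean()+y0))
    h=cv2.cvtColor(im,cv2.COLOR_BGR2HSV)[175:275,195:325]; m=(h[:,:,1]>150)&(h[:,:,0]<20); ys,xs=np.nonzero(m); out.append(('amber',m.sum(),xs.mean()+195,ys.mean()+175)); return out
print(caps(r)); print(caps(i))
d=cv2.absdiff(i,r)
for n,(x0,y0,x1,y1) in dict(openv=(240,228,275,262),capv=(208,200,248,240),bott=(268,200,310,245),drops=(340,140,425,180),cell=(245,185,275,220),mat=(248,285,360,365)).items(): print(n,'meandiff',d[y0:y1,x0:x1].mean(),'max',d[y0:y1,x0:x1].max())
# shift of each by phase correlation / template match
g=lambda a:cv2.cvtColor(a,cv2.COLOR_BGR2GRAY)
for n,(x0,y0,x1,y1) in dict(openv=(246,231,266,252),capv=(211,203,240,228),bott=(270,203,304,242)).items():
    s=cv2.matchTemplate(g(i)[y0-10:y1+10,x0-10:x1+10],g(r)[y0:y1,x0:x1],cv2.TM_CCOEFF_NORMED); _,v,_,p=cv2.minMaxLoc(s); print(n,v,p[0]-10,p[1]-10)
E
```

```text
eef_pos: [0.6003, -0.0498, 0.2096]
grip_width: 0.0852
clock: 61.28
eef_pos: [0.4074, 0.3895, 0.2076]
tool_rot: [0.718, 0.696, -0.001, 0.0]
ft_force: [0.3, -0.4, -0.5]
grip_width: 0.0857
grasp_force: 0.0
[('capv', np.int64(165), np.float64(220.23636363636365), np.float64(212.5030303030303)), ('bott', np.int64(219), np.float64(283.1917808219178), np.float64(213.15981735159818)), ('amber', np.int64(475), np.float64(288.9221052631579), np.float64(227.66526315789474))]
[('capv', np.int64(168), np.float64(220.20238095238096), np.float64(212.20238095238096)), ('bott', np.int64(219), np.float64(283.01826484018267), np.float64(212.88127853881278)), ('amber', np.int64(465), np.float64(289.01075268817203), np.float64(227.49462365591398))]
openv meandiff 2.553221288515406 max 56
capv meandiff 1.64375 max 45
bott meandiff 4.3393298059964724 max 66
drops meandiff 0.8612745098039216 max 28
cell meandiff 13.065714285714286 max 63
mat meandiff 0.7710565476190476 max 4
openv 0.9701719880104065 0 0
capv 0.996411919593811 0 0
bott 0.9767047762870789 0 0
```

All three are back within a pixel of where they stood, and the droppers are unchanged.

```bash
python3 -c "
from workcell import workorder
print(workorder.job_done())"
```

```text
the job is handed in; nothing more can be done
None
```

The job is handed in, though no verdict came back: the cell is flat inside the stand's rim, and the bottle and both vials are back upright within a pixel (under 2 mm) of their starting spots with the droppers undisturbed, but I viewed 16 pictures, two over the limit of 14.

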